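# Put the washed paddle up to drain and shut the keeper

### The arm

A 6-joint arm with a two-finger parallel gripper is mounted at the origin on the work surface. World frame = base frame: x ahead of the robot, y to its left, z up, the work surface at z = 0. Lengths are in mm, angles in rad, forces in N, time in s.
With the tool pointing down it reaches from about 350 to 975 mm from the base axis. Payload 7.1 kg.
Tool frame: the origin (TCP) lies between the finger pads, 19 mm behind the fingertips; this is the grasp point; z points along the fingers, y is the line along which they close (so a half turn about z gives the same grasp; the last joint's range is limited). The gripper opens to 88 mm and grips with 3 to 60 N. Pads are 20 mm wide; open, the fingers measure 115 mm over their backs; the gripper's body (75 mm by 178 mm) begins 61 mm behind the grasp point.
Start: joints at [1.315, 0.423, 1.63, -0, 1.089, -0.019], TCP at [146.589, 607.55, 241.375] pointing down, gripper open.
Joint ranges: [-3, 3], [-0.9, 2.11], [0.09, 2.58], [-1.31, 4.45], [0.11, 2.69], [-2.54, 2.54]. Speed limits (rad/s): [2.39, 2.39, 3.01, 3.14, 3.14, 3.14].

### API

Orientations are given as a rotation vector (axis times angle).
In Python, from workcell import ctrl, optics gives the robot as it stands.
- The arm moves only by the shell command python3 -m jog 'ROWS'. ROWS is JSON, a list of rows, each a list of 7 numbers: the shift along the tool's x, y, z in units of 40 mm (1.0 is 40 mm), then the turn, a rotation vector about the tool's x, y, z in units of 6 degrees (1.0 is 6 degrees), then the opening, from 0 (shut) to 1 (fully open). A call has 1 to 20 rows; each row shifts and turns the commanded pose from where the row before left it, along the tool's axes as they then stand; what a row does not reach is not made up. A row lasts 1/10 s, in which the tool goes at most 50 mm and 8.59 degrees, less where a joint would pass 70% of its speed; a pose out of reach is approached as far as the arm can. A call is refused whole if a number of a shift passes 1 or a number of a turn 1, either way. A call with a gripper value outside its range is refused whole. The fingers move at their own pace and stop on an object; the grip force is fixed at half the most. Time passes only in rows, so rows that do not move let the fingers close. It gives the time, the measured TCP pose, the force, the opening and the grip force at its end, in the units of the state.
- ctrl.get_obs(): the state, without advancing time (a new reading comes with each control period).
- optics.get_image(name): name is "scene" or "side" or "wrist"; returns the picture (420x560x3 uint8, red, green, blue); there is no depth.
- optics.camera_model(name): a dict with "fov_y" (degrees; the focal length in pixels is half the picture's height over the tangent of half this angle, whatever the lens; pixels are square), "cx", "cy" (the principal point, pixels), "k1" (the pictures are not rectified: a ray, as slopes to the right and down, at radius r is drawn at 1 + k1 r^2 times it, then the intrinsics apply), "view" (4x4, takes a point from world to camera coordinates); the wrist camera has in their place "hand_eye" (4x4, takes a point from camera to tool coordinates, whose origin is the TCP and whose axes are the flange's). Camera axes: x right, y up, looking along -z (the intrinsics and any distortion apply to the point x, -y, -z); pixel columns grow to the right and rows downward; lengths in mm; the calibration is good to about 2 mm. A picture is of the moment at which its call begins: read the wrist's pose just before it. camera_model takes no time and is no camera call.
- ctrl.close_job(): hands the job in; it is judged then, once.
Trained networks look in the newest picture that a camera, given by its name, has taken for a name from the list of things; names that differ only in an ending like _2 or _b are one class to them, and where a whole thing is asked for, a point or a joint stands for the part that bears it (a point fixed in the world has none). Each returns a list of dicts, best first, with "conf" (0 to 1); they miss things now and then, are a little off and sometimes report something else, mostly with a low value. They report only what shows in the picture. A call takes as long as a camera call.
- optics.masks_of(target, camera): "pixels" (420x560 bool, what is visible of it) and "extent" ([centre column, centre row, width, height] in pixels, round what is visible of it).
The state is a dict: "t": time; "qpos": joint angles; "qvel": joint speeds; "joint_torque": joint torques, N m; "ee_pos": TCP position; "orientation": TCP orientation; "ft_force": force on the tool from outside, world axes, zero at the start; "moment": the same for the moment, N m; "width": finger opening in mm; "grasp_force": force on a finger pad.
Only numpy, scipy, OpenCV 4.12 (cv2) and the standard library are available. Lean on these libraries where they do the work, as an engineer would, in place of code of your own. Each camera call takes 0.05 s, during which the arm holds its last target. There are 200 camera calls.

### The job

Draw the wooden paddle out from under the low wooden riser by its handle, lay it flat in the open clear of the riser's open side and let go, then take it again by its middle. Lay it across the two narrow rails of the steel draining rest without dropping it, handle in the high fork and blade on the low wide rail, overhanging about equally at both ends, and swing the hinged keeper bar over the handle until it lies fully home in its catch. Leave everything else where it stands.

Things in the scene. Friction and masses are not known exactly. Their poses are not given: they have to be found in the camera images.
- paddle: Flat wooden stirring paddle, 300 mm long along its own y, about 0.2 kg. Handle: y -150 to +30, 26 wide (x), 20 thick. Blade: y +30 to +150, 66 wide, 14 thick. Underside is one flat plane. Origin: middle of the length, on the underside; z up. It balances at about y = +20. It starts flat under the riser with the last 90 to 120 mm of the handle sticking out.
- paddle_mid (a point): Middle of the paddle's length, in the handle, 10 mm above the underside.
- paddle_handle_end (a point): End of the handle (y = -150), 10 mm above the underside.
- paddle_blade_end (a point): End of the blade (y = +150), 7 mm above the underside.
- riser: Fixed low wooden riser (a board on two side panels), 250 (x) by 270 (y), top 85 mm high, 67 mm clear below; panels 18 thick along x = -116 and +116. Origin under its centre, on the shelf. Open at both y ends; the paddle's handle sticks out of the -y end (edge at y = -135).
- rest: Fixed stainless draining rest with two rails along its x; dark wooden base 110 (x) by 230 (y) by 8, origin under its centre. A paddle in place lies along the rest's y, handle towards -y, sloping down 0.111 rad towards the blade, its paddle_mid near (0, 0, 90).
- high_rail (a point): Top of the middle of the high rail (10 mm round rod), at (0, -90, 90) in the rest's frame: the floor of a U fork for the handle, 60 clear between upright prongs at x = -35 and +35 that end 130 mm above the foot.
- low_rail (a point): Top of the middle of the low wide rail (10 mm round rod) for the blade, at (0, 90, 70) in the rest's frame; 94 clear between upright prongs at x = -52 and +52 that end 95 mm above the foot.
- keeper (a joint): Keeper bar's hinge at the top of the high fork, rad. 0: bar level over the fork, home in the catch on the x = +35 prong; grows as it opens upwards and back over the x = -35 prong; 1.57 upright; stop at 1.9. Stiff: stays where left (about 1 N at the tip moves it).
- keeper_hinge (a point): Keeper's hinge axis (along the rest's y), at (-35, -90, 122) in the rest's frame.
- keeper_tip (a point): Round end of the keeper bar, 88 mm from the hinge; bar 11 wide, 8 thick, 94 long. Closed, the tip is on the rest's +x side.
- warmer: Round purple plastic tortilla warmer with its lid snapped on, 186 wide, 84 high, standing on the riser. Origin at its foot's centre. Leave alone.
- jarrito: Glazed clay mug, 80 across, 85 high, origin at its foot. Leave alone.
- salt_jar: Glass jar with a steel lid, 66 across, 95 high, origin at its foot. Leave alone.
- salsa_bowl: Small clay bowl, 100 across, 45 high, origin at its foot. Leave alone.
- spoon: Steel spoon, 180 long, lying near the robot; origin at its middle, underneath. Leave alone.
- molcajete: Three-footed stone mortar, 170 across, 95 high, origin at its foot. Leave alone.

How it is judged:
By the outcome, as a careful person would: the job done as asked, in the order asked, and still so for the second after the job is handed in, with the robot touching nothing.
It also fails if it takes over 72 s, if anything falls off the work surface, if the arm or the gripper's body presses on something with over 40 N, if the wrist force passes 120 N, or if a joint passes its speed limit or range.

## Working session

There is one attempt and no reset: what is moved stays moved. The work goes in short steps, Python scripts to look and compute and a shell command to move; the robot and the scene stay as the last step left them, time stands still between calls to the robot, and variables do not carry over. Pictures are saved under pics/ and viewed, at most 10 in all, crops included, and the job is handed in when it is done.

```bash
ls; mkdir -p pics
cat > h.py <<'E'
import numpy as np, cv2
from scipy.spatial.transform import Rotation as R
from workcell import ctrl, optics
def cam(n, obs=None):
    m=optics.camera_model(n); f=210/np.tan(np.radians(m["fov_y"])/2)
    if n=="wrist":
        T=np.eye(4);T[:3,:3]=R.from_rotvec(obs["orientation"]).as_matrix();T[:3,3]=obs["ee_pos"]
        C=T@np.array(m["hand_eye"])
    else: C=np.linalg.inv(np.array(m["view"]))
    return f,m["cx"],m["cy"],m["k1"],C
def proj(c,P):
    f,cx,cy,k,C=c; p=(np.linalg.inv(C)@np.append(P,1))[:3]
    s=np.array([p[0],-p[1]])/-p[2]; s=s*(1+k*(s@s)); return np.array([cx+f*s[0],cy+f*s[1]])
def ray(c,uv):
    f,cx,cy,k,C=c; d=np.array([(uv[0]-cx)/f,(uv[1]-cy)/f]); s=d.copy()
    for _ in range(20): s=d/(1+k*(s@s))
    return C[:3,3],C[:3,:3]@np.array([s[0],-s[1],-1])
def onz(c,uv,z):
    o,d=ray(c,uv); return o+d*(z-o[2])/d[2]
def rgb(n,fn=None):
    im=optics.get_image(n)
    if fn: cv2.imwrite("pics/"+fn,cv2.cvtColor(im,cv2.COLOR_RGB2BGR))
    return im
E
python3 - <<'E'
from h import *
for n in ("scene","side"):
    rgb(n,n+"0.png"); c=cam(n); print(n,c[0],c[4].round(2).tolist())
    for t in ("paddle","riser","rest","keeper","warmer","jarrito","salt_jar","salsa_bowl","spoon","molcajete"):
        r=optics.masks_of(t,n)
        if r: print(t,[(round(x["conf"],2),np.round(x["extent"]).tolist(),onz(c,x["extent"][:2],40)[:2].round().tolist()) for x in r[:2]])
o=ctrl.get_obs();print(o)
print(R.from_rotvec(o["orientation"]).as_matrix().round(3))
E
```

```text
pics
scene 510.19782693971325 [[0.53, -0.48, 0.7, 1720.41], [0.85, 0.29, -0.44, -739.67], [0.01, 0.83, 0.56, 998.9], [0.0, 0.0, 0.0, 1.0]]
paddle [(0.74, [316.0, 194.0, 47.0, 21.0], [510.0, 169.0])]
riser [(0.91, [356.0, 179.0, 96.0, 56.0], [497.0, 355.0])]
rest [(0.98, [239.0, 233.0, 79.0, 81.0], [572.0, -170.0])]
keeper [(0.7, [205.0, 208.0, 11.0, 25.0], [386.0, -200.0])]
jarrito [(0.7, [148.0, 224.0, 34.0, 34.0], [374.0, -400.0])]
salt_jar [(0.66, [354.0, 233.0, 24.0, 35.0], [758.0, 139.0])]
salsa_bowl [(0.58, [296.0, 267.0, 39.0, 30.0], [797.0, -107.0])]
spoon [(0.78, [218.0, 209.0, 40.0, 16.0], [415.0, -166.0]), (0.55, [205.0, 209.0, 10.0, 27.0], [393.0, -204.0])]
molcajete [(0.72, [134.0, 263.0, 57.0, 55.0], [541.0, -502.0])]
side 527.2762320030546 [[0.78, 0.48, -0.41, 14.68], [-0.63, 0.58, -0.51, -699.17], [-0.0, 0.66, 0.75, 1112.45], [0.0, 0.0, 0.0, 1.0]]
paddle [(0.61, [214.0, 208.0, 37.0, 42.0], [446.0, 174.0])]
riser [(0.89, [184.0, 171.0, 126.0, 108.0], [456.0, 352.0])]
rest [(0.59, [357.0, 263.0, 76.0, 99.0], [620.0, -206.0])]
keeper [(0.69, [365.0, 262.0, 4.0, 29.0], [6
[... 593 characters left out ...]
3096759e-01,  1.62989685e+00, -4.33544076e-05,
        1.08860263e+00, -1.90276663e-02]), 'qvel': array([ 0.00014792,  0.00071566, -0.00066083, -0.00030999, -0.00064968,
        0.00027252]), 'joint_torque': array([ 2.46610980e-03, -5.44593430e+01, -2.74046195e+01,  6.46180473e-02,
        1.71051576e-02, -5.03126023e-05]), 'ee_pos': array([146.60588428, 607.54670726, 241.37832572]), 'orientation': array([ 3.71025123e-01,  3.11956868e+00, -1.38434434e-05]), 'ft_force': array([-0.4777462 ,  0.27376478,  0.7377401 ]), 'moment': array([ 0.06286489,  0.01467097, -0.01468051]), 'grasp_force': 0.0, 'width': 87.69661426603832}
[[-0.972  0.235  0.   ]
 [ 0.235  0.972 -0.   ]
 [-0.    -0.    -1.   ]]
```

Run:
```python
import cv2
a=cv2.imread("pics/scene0.png")[130:320,150:420]; cv2.imwrite("pics/s0c.png",cv2.resize(a,None,fx=2.95,fy=2.95,interpolation=3))
a=cv2.imread("pics/side0.png")[110:330,110:410]; cv2.imwrite("pics/d0c.png",cv2.resize(a,None,fx=2.66,fy=2.66,interpolation=3))
```

```text
(no output)
```

View pics/s0c.png

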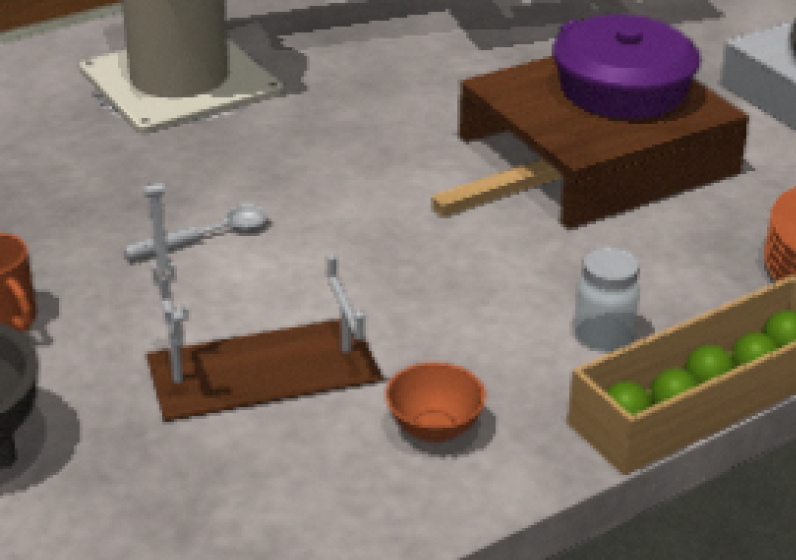

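View pics/d0c.png

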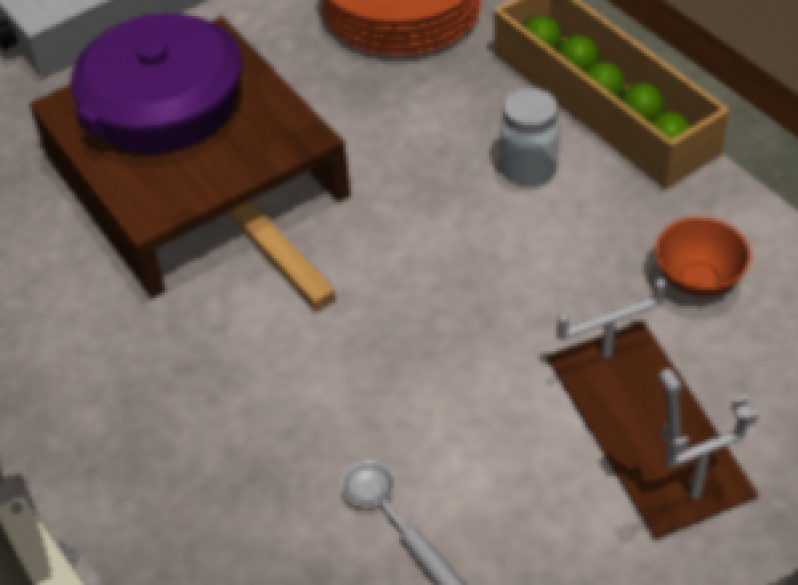

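```bash
cat > fit.py <<'E'
from h import *
from scipy.optimize import least_squares
S,D=cam("scene"),cam("side")
s=lambda u,v:(S,(150+u/2.95-.3,130+v/2.95-.3)); d=lambda u,v:(D,(110+u/2.66-.3,110+v/2.66-.3))
def fit(pts,x0,name):
    def W(p,P): c,s_=np.cos(p[2]),np.sin(p[2]); return np.array([p[0]+c*P[0]-s_*P[1],p[1]+s_*P[0]+c*P[1],P[2]])
    f=lambda p:np.concatenate([proj(c,W(p,P))-uv for P,(c,uv) in pts])
    r=least_squares(f,x0,loss="soft_l1",x_scale=[10,10,.1]); print(name,r.x.round(3)); print(f(r.x).reshape(-1,2).round(1).tolist())
rest=[((-55,115,8),d(545,357)),((55,115,8),d(645,322)),((55,-115,8),d(757,493)),((-55,-115,8),d(657,537)),
((-52,90,95),d(562,318)),((52,90,95),d(659,283)),((-55,-115,8),s(148,352)),((55,115,8),s(383,380)),((55,-115,8),s(165,418)),
((-52,90,95),s(331,260)),((52,90,95),s(359,315))]
fit(rest,[600,-200,0],"rest")
ri=[((-125,-135,85),d(145,247)),((125,-135,85),d(342,148)),((-125,135,85),d(35,105)),((125,135,85),d(222,20)),
((-125,-135,0),d(153,294)),((125,-135,0),d(347,199)),((125,-135,85),s(568,170)),((-125,-135,85),s(461,85)),((125,-135,0),s(570,228)),((125,135,85),s(746,120)),((125,135,0),s(742,173))]
fit(ri,[480,350,0],"riser")
pa=[((-13,-150,20),d(314,300)),((13,-150,20),d(334,290)),((-13,-150,20),s(433,201)),((13,-150,20),s(441,208)),((-13,-150,0),d(316,308)),((13,-150,0),s(443,217))]
# direction points: handle edges at riser edge, roughly
def W(p,P): c,s_=np.cos(p[2]),np.sin(p[2]); return np.array([p[0]+c*P[0]-s_*P[1],p[1]+s_*P[0]+c*P[1],P[2]])
def f(p):
    e=[proj(c,W(p,P))-uv for P,(c,uv) in pa]; o=[]
    for x,(c,uv) in ((-13,d(233,214)),(13,d(254,206)),(13,s(556,182)),(-13,s(519,170))):
        a=proj(c,W(p,(x,-150,20)));b=proj(c,W(p,(x,0,20)));n=np.array([b[1]-a[1],a[0]-b[0]]);n/=np.linalg.norm(n); o.append((np.array(uv)-a)@n)
    return np.concatenate(e+[o])
r=least_squares(f,[480,250,0],loss="soft_l1",x_scale=[10,10,.1]);print("paddle",r.x.round(3),f(r.x).round(1).tolist())
print("end",W(r.x,(0,-150,10)))
for n,z,a,b in (("jarrito",42,(374,-400),0),):pass
E
python3 fit.py
```

```text
rest [ 6.20694e+02 -1.99103e+02 -2.59000e-01]
[[0.3, -0.7], [-0.7, -1.0], [1.4, 0.4], [0.0, 0.4], [0.4, -0.6], [0.5, -0.6], [-1.2, -0.4], [0.2, -1.5], [-0.7, -0.3], [0.2, -2.2], [0.1, -1.4]]
riser [ 4.59950e+02  3.71876e+02 -4.60000e-02]
[[-2.9, 0.2], [1.8, -2.0], [-1.9, -0.4], [0.5, -1.4], [-0.1, 3.0], [2.1, -0.2], [1.2, -0.1], [-0.7, -1.9], [-1.3, 0.8], [1.0, -1.5], [-0.7, 0.2]]
paddle [ 4.68791e+02  2.71381e+02 -1.20000e-02] [0.1, 0.2, 0.5, -0.6, -0.3, -2.5, 1.0, -1.4, 0.1, 1.9, 0.1, 0.2, 0.4, 0.9, -4.9, -1.4]
end [466.92513754 121.3924338   10.        ]
```

```bash
python3 -m jog '[[0,0,0,0,0,1,1],[0,0,0,0,0,1,1],[0,0,0,0,0,1,1],[0,0,0,0,0,1,1],[0,0,0,0,0,1,1],[0,0,0,0,0,1,1],[0,0,0,0,0,1,1],[0,0,0,0,0,1,1],[0,0,0,0,0,1,1],[0,0,0,0,0,1,1],[0,0,0,0,0,1,1],[0,0,0,0,0,1,1],[0,0,0,0,0,0.85,1],[-0.95,0.667,0,0,0,0,1],[-0.95,0.667,0,0,0,0,1],[-0.95,0.667,0,0,0,0,1],[-0.95,0.667,0,0,0,0,1],[-0.95,0.667,0,0,0,0,1],[-0.95,0.667,0,0,0,0,1],[-0.95,0.667,0,0,0,0,1]]' && python3 -m jog '[[-0.95,0.667,0,0,0,0,1],[-0.95,0.667,0,0,0,0,1],[-0.95,0.667,0,0,0,0,1],[-0.95,0.667,0,0,0,0,1],[-0.95,0.667,0,0,0,0,1],[0,0,0,0,0,0,1],[0,0,0,0,0,0,1],[0,0,0,0,0,0,1]]'
python3 - <<'E'
from h import *
D=cam("side")
for u,v in ((367,487),(390,510),(450,585)): print("spoon",onz(D,(110+u/2.66,110+v/2.66),5).round())
o=ctrl.get_obs();c=cam("wrist",o); print(np.round(optics.camera_model("wrist")["hand_eye"],2).tolist(),c[0])
rgb("wrist","w1.png"); print(o["ee_pos"],o["t"],R.from_rotvec(o["orientation"]).as_matrix().round(3).tolist())
E
```

```text
t: 3.1
ee_pos: [331.0, 337.9, 241.7]
orientation: [2.234, 2.209, 0.001]
ft_force: [0.2, 0.4, 0.2]
width: 88.1
grasp_force: 0.0
t: 3.9
ee_pos: [460.8, 148.4, 241.3]
orientation: [-2.234, -2.209, 0.0]
ft_force: [-0.0, 0.5, 0.2]
width: 87.8
grasp_force: 0.0
spoon [369. -86.   5.]
spoon [ 371. -119.    5.]
spoon [ 365. -214.    5.]
[[0.0, 0.96, 0.29, 80.38], [1.0, -0.0, 0.0, 0.1], [0.0, 0.29, -0.96, -143.99], [0.0, 0.0, 0.0, 1.0]] 364.2928725832595
[460.80619256 148.39576774 241.29323369] 3.9 [[0.011, 1.0, -0.001], [1.0, -0.011, 0.0], [0.0, -0.001, -1.0]]
```

View pics/w1.png

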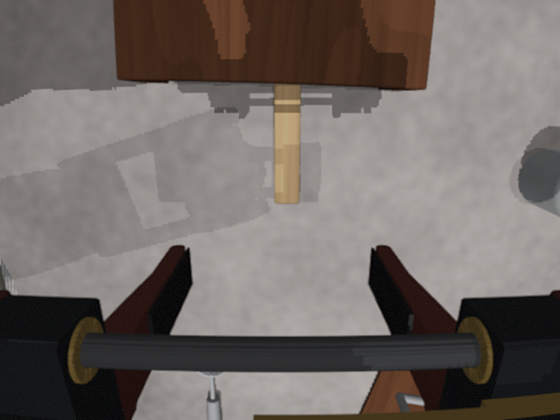

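Run:
```python
from h import *
o=ctrl.get_obs();c=cam("wrist",o)
im=rgb("wrist").astype(int)
r=optics.masks_of("paddle","wrist"); print([(x["conf"],x["extent"]) for x in r])
m=r[0]["pixels"]
for row in range(92,208,12):
    k=np.where(m[row])[0]
    if len(k): print(row,onz(c,(k[0],row),20)[:2].round(1),onz(c,(k[-1]+1,row),20)[:2].round(1))
for u in (286,):
    for v in (200,204): print(onz(c,(u,v),20)[:2],onz(c,(u,v),0)[:2])
for uv in ((117,79),(426,89)): print("riser",onz(c,uv,85).round(1))
```

```text
[(0.64, [286.6, 143.3, 30.2, 117.6])]
92 [456.6 232.7] [481.7 232.5]
104 [456.4 221.3] [481.7 221.1]
116 [456.3 209.8] [480.8 209.6]
128 [456.2 198.2] [480.9 198. ]
140 [455.  186.4] [480.9 186.1]
152 [454.8 174.3] [481.  174.1]
164 [454.7 162.1] [481.1 161.9]
176 [453.5 149.7] [480.1 149.5]
188 [454.3 137. ] [480.2 136.8]
200 [454.2 124.1] [480.3 123.9]
[466.68406261 124.02340437] [466.9574663  118.27061667]
[466.66518151 119.6667376 ] [466.93755158 113.67544934]
riser [330.6 245.2  85. ]
riser [578.9 234.7  85. ]
```

```bash
python3 -m jog '[[-0.1,0.08,0.8,0,0,0,1],[-0.1,0.08,0.8,0,0,0,1],[0,0,0.8,0,0,0,1],[0,0,0.8,0,0,0,1],[0,0,0.8,0,0,0,1],[0,0,0.8,0,0,0,1],[0,0,0.5,0,0,0,1],[0,0,0.18,0,0,0,1],[0,0,0,0,0,0,1],[0,0,0,0,0,0,1],[0,0,0,0,0,0,0],[0,0,0,0,0,0,0],[0,0,0,0,0,0,0],[0,0,0,0,0,0,0],[0,0,0,0,0,0,0],[0,0,0,0,0,0,0]]'
```

```text
t: 5.65
ee_pos: [467.8, 139.7, 22.2]
orientation: [2.234, 2.208, 0.0]
ft_force: [-0.1, 0.1, -0.2]
width: 43.0
grasp_force: 0.0
```

```bash
python3 -m jog '[[0,0,0,0,0,0,0],[0,0,0,0,0,0,0],[0,0,0,0,0,0,0],[0,0,0,0,0,0,0],[0,0,0,0,0,0,0]]' ; python3 -m jog '[[-0.1,0,0,0,0,0,0],[-0.2,0,0,0,0,0,0],[-0.4,0,0,0,0,0,0],[-0.4,0,0,0,0,0,0],[-0.4,0,0,0,0,0,0],[-0.4,0,0,0,0,0,0],[-0.4,0,0,0,0,0,0],[-0.4,0,0,0,0,0,0],[-0.4,0,0,0,0,0,0],[-0.4,0,0,0,0,0,0],[-0.4,0,0,0,0,0,0],[-0.4,0,0,0,0,0,0],[-0.4,0,0,0,0,0,0],[-0.4,0,0,0,0,0,0],[-0.4,0,0,0,0,0,0],[-0.4,0,0,0,0,0,0],[-0.2,0,0,0,0,0,0],[-0.1,0,0,0,0,0,0],[0,0,0,0,0,0,0],[0,0,0,0,0,0,0]]'
```

```text
t: 6.15
ee_pos: [467.6, 139.8, 22.1]
orientation: [-2.234, -2.209, 0.0]
ft_force: [-0.5, -0.5, -0.4]
width: 25.7
grasp_force: 30.0
t: 8.15
ee_pos: [464.7, -108.0, 22.2]
orientation: [-2.234, -2.208, 0.0]
ft_force: [-0.1, -0.4, -1.4]
width: 25.7
grasp_force: 30.0
```

```bash
python3 -m jog '[[0,0,0,0,0,0,1],[0,0,0,0,0,0,1],[0,0,0,0,0,0,1],[0,0,0,0,0,0,1],[0,0,0,0,0,0,1],[0,0,0,0,0,0,1],[0,0,0,0,0,0,1],[0,0,0,0,0,0,1],[0,0,-0.5,0,0,0,1],[0,0,-0.8,0,0,0,1],[0,0,-0.8,0,0,0,1],[0,0,-0.8,0,0,0,1],[0.4,0,-0.8,0,0,0,1],[0.4,0,-0.8,0,0,0,1],[0.4,0,-0.5,0,0,0,1],[0,0,0,0,0,0,1],[0,0,0,0,0,0,1],[0,0,0,0,0,0,1]]'
python3 - <<'E'
from h import *
o=ctrl.get_obs();c=cam("wrist",o); rgb("wrist","w2.png"); print(o["ee_pos"],o["orientation"])
r=optics.masks_of("paddle","wrist"); print([(x["conf"],x["extent"]) for x in r])
m=r[0]["pixels"]
for row in range(0,420,15):
    k=np.where(m[row])[0]
    if len(k): print(row,*[onz(c,(k[0],row),z)[:2].round(1) for z in (14,20)],*[onz(c,(k[-1]+1,row),z)[:2].round(1) for z in (14,20)])
E
```

```text
t: 9.95
ee_pos: [464.6, -60.5, 221.0]
orientation: [-2.233, -2.207, 0.002]
ft_force: [0.1, -0.3, -0.2]
width: 87.7
grasp_force: 0.0
[464.61391471 -60.50556288 221.02049121] [-2.23341454e+00 -2.20725636e+00  2.09312447e-03]
[(0.67, [282.5, 124.4, 77.2, 244.6])]
0 [435.9 103.5] [436.4 102.1] [499.6 102.8] [499.  101.4]
15 [435.6  90.8] [436.1  89.6] [499.7  90.2] [499.1  89. ]
30 [434.3  78.1] [434.8  77.1] [499.8  77.4] [499.2  76.4]
45 [434.8  65.1] [435.4  64.4] [499.9  64.5] [499.3  63.7]
60 [436.3  52.1] [436.8  51.5] [498.2  51.4] [497.7  50.9]
75 [454.3  38.6] [454.5  38.2] [480.   38.3] [479.7  38. ]
90 [454.   25.2] [454.2  25.1] [479.   24.9] [478.8  24.8]
105 [453.8  11.5] [454.   11.7] [479.   11.3] [478.8  11.4]
120 [453.5  -2.3] [453.7  -1.9] [479.   -2.6] [478.8  -2.2]
135 [453.3 -16.4] [453.5 -15.8] [479.  -16.7] [478.8 -16. ]
150 [453.9 -30.8] [454.2 -29.9] [479. -31.] [478.8 -30.2]
165 [452.7 -45.4] [452.9 -44.3] [478.1 -45.7] [477.8 -44.6]
180 [452.4 -60.4] [452.6 -59. ] [478.1 -60.7] [477.9 -59.3]
195 [452.1 -75.8] [452.3 -74.1] [478.1 -76. ] [477.9 -74.4]
210 [451.8 -91.5] [452.  -89.6] [477.1 -91.7] [476.9 -89.8]
225 [ 451.5 -107.6] [ 451.7 -105.4] [ 477.1 -107.8] [ 476.9 -105.6]
240 [ 451.1 -124.1] [ 451.4 -121.7] [ 478.1 -124.4] [ 477.9 -121.9]
```

View pics/w2.png

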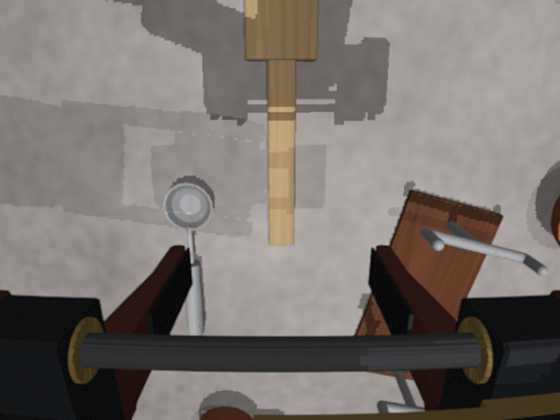

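```bash
python3 -m jog '[[0.7,0.05,0,0,0,0,1],[0.8,0,0,0,0,0,1],[0.76,0,0,0,0,0,1],[0,0,0.8,0,0,0,1],[0,0,0.8,0,0,0,1],[0,0,0.8,0,0,0,1],[0,0,0.8,0,0,0,1],[0,0,0.8,0,0,0,1],[0,0,0.6,0,0,0,1],[0,0,0.275,0,0,0,1],[0,0,0.1,0,0,0,1],[0,0,0,0,0,0,1],[0,0,0,0,0,0,1]]' ; python3 -m jog '[[0,0,0,0,0,0,0],[0,0,0,0,0,0,0],[0,0,0,0,0,0,0],[0,0,0,0,0,0,0],[0,0,0,0,0,0,0],[0,0,0,0,0,0,0],[0,0,0,0,0,0,0],[0,0,0,0,0,0,0],[0,0,0,0,0,0,0],[0,0,0,0,0,0,0],[0,0,0,0,0,0,0],[0,0,0,0,0,0,0]]'
```

```text
t: 11.35
ee_pos: [469.1, 30.1, 23.9]
orientation: [2.234, 2.208, 0.002]
ft_force: [-0.3, 0.0, 0.8]
width: 87.6
grasp_force: 0.0
t: 12.55
ee_pos: [468.2, 30.2, 23.1]
orientation: [-2.234, -2.208, 0.001]
ft_force: [-1.0, 1.2, -0.3]
width: 25.8
grasp_force: 30.0
```

```bash
python3 -m jog '[[0,0,-0.15,0,0,0,0],[0,0,-0.3,0,0,0,0],[0,0,-0.6,0,0,0,0],[0,0,-0.8,0,0,0,0],[0,0,-0.8,0,0,0,0],[0,0,-0.8,0,0,0,0],[0,0,-0.8,0,0,0,0],[0,0,-0.8,0,0,0,0],[0,0,-0.6,0,0,0,0],[0,0,-0.3,0,0,0,0],[0,0,-0.1,0,0,0,0],[0,0,0,0,0,0,0],[0,0,0,0,0,0,0]]'
cat >> fit.py <<'E'
Wc=cam("wrist",dict(ee_pos=np.array([464.614,-60.506,221.02]),orientation=np.array([-2.23341454e+00,-2.20725636e+00,2.09312447e-03])))
w=lambda u,v:(Wc,(u,v))
ws=[((-55,115,8),w(410,191)),((55,115,8),w(502,214)),((-52,90,95),w(431,238)),((52,90,95),w(545,270))]
fit(ws,[620,-199,-.26],"rest w"); fit(rest+ws+ws,[620,-199,-.26],"rest all")
S,D=cam("scene"),cam("side")
E
python3 fit.py | tail -4
python3 - <<'E'
from h import *
rgb("side","d1.png"); rgb("scene","s1.png"); o=ctrl.get_obs(); print(o["ee_pos"])
a=cv2.imread("pics/side0.png")[190:330,290:410]; b=cv2.imread("pics/scene0.png")[180:290,190:290]
a=cv2.resize(a,(480,560),interpolation=3); cv2.imwrite("pics/rz.png",np.hstack([a[:, :400+80], cv2.copyMakeBorder(cv2.resize(b,(318,350),interpolation=3),0,210,0,0,0)]))
E
```

```text
t: 13.85
ee_pos: [467.6, 30.1, 264.0]
orientation: [-2.233, -2.207, 0.003]
ft_force: [-0.3, 0.8, -2.0]
width: 25.6
grasp_force: 30.0
rest w [ 6.17554e+02 -1.95553e+02 -2.78000e-01]
[[-0.6, -4.3], [0.3, -0.4], [6.3, 4.2], [-3.0, 0.1]]
rest all [ 6.20436e+02 -1.97786e+02 -2.54000e-01]
[[-0.2, -0.8], [-1.4, -1.3], [1.1, -0.1], [-0.2, 0.1], [-0.1, -0.7], [-0.2, -0.9], [-0.9, -0.4], [0.5, -1.8], [-0.2, -0.4], [0.4, -2.5], [0.4, -1.7], [-0.9, -1.7], [0.8, -0.2], [6.4, 7.5], [-1.9, 0.5], [-0.9, -1.7], [0.8, -0.2], [6.4, 7.5], [-1.9, 0.5]]
[467.72604007  30.14291229 263.92653648]
```

View pics/rz.png

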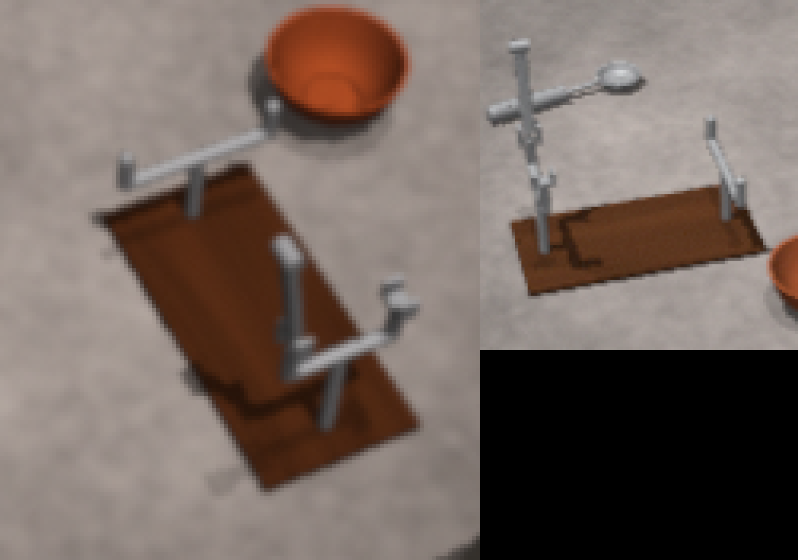

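```bash
python3 -m jog '[[0,0,0,0,0,0.5,0],[0,0,0,0,0,0.7,0],[0,0,0,0,0,0.7,0],[0,0,0,0,0,0.44,0],[-0.2,0.24,0,0,0,0,0],[-0.4,0.48,0,0,0,0,0],[-0.477,0.571,0,0,0,0,0],[-0.477,0.571,0,0,0,0,0],[-0.477,0.571,0,0,0,0,0],[-0.477,0.571,0,0,0,0,0],[-0.477,0.571,0,0,0,0,0],[-0.477,0.571,0,0,0,0,0],[-0.477,0.571,0,0,0,0,0],[-0.25,0.3,0,0,-0.2,0,0],[-0.106,0.127,0,0,-0.4,0,0],[0,0,0,0,-0.3,0,0],[0,0,0,0,-0.16,0,0],[0,0,0,0,0,0,0],[0,0,0,0,0,0,0],[0,0,0,0,0,0,0]]'
cat > goal.py <<'E'
from h import *
import sys
# usage: goal.py rx ry z : TCP goal in rest frame; tilt about rest x
X,Y,Yaw=620.6,-198.5,-0.256
def report(rx,ry,z,tilt):
    o=ctrl.get_obs(); M=R.from_rotvec(o["orientation"])
    xr=np.array([np.cos(Yaw),np.sin(Yaw),0]); yr=np.array([-xr[1],xr[0],0])
    d=o["ee_pos"]-[X,Y,0]; print("t",o["t"],"TCP in rest",(d@xr).round(1),(d@yr).round(1),d[2].round(1))
    g=R.from_rotvec(tilt*xr)*R.from_matrix(np.column_stack([yr,xr,[0,0,-1]]))
    print("turn units",(np.degrees((M.inv()*g).as_rotvec())/6).round(2))
    w=np.array([X,Y,0])+rx*xr+ry*yr+[0,0,z]-o["ee_pos"]
    print("shift units",(M.inv().apply(w)/40).round(3),"per mm up",(M.inv().apply([0,0,1])/40).round(4)); return o
if __name__=="__main__": report(*map(float,sys.argv[1:5]))
E
python3 goal.py 0 10.5 142 -0.111
python3 - <<'E'
from h import *
a=rgb("side")[150:330,250:450];b=rgb("scene")[130:310,180:330]
cv2.imwrite("pics/over.png",cv2.cvtColor(np.hstack([cv2.resize(a,(440,396),interpolation=3),cv2.resize(b,(330,396),interpolation=3)]),cv2.COLOR_RGB2BGR))
E
```

```text
t: 15.95
ee_pos: [623.8, -188.2, 265.3]
orientation: [2.431, 1.876, -0.135]
ft_force: [-0.1, -0.7, -1.9]
width: 25.8
grasp_force: 30.0
t 15.95 TCP in rest 0.4 10.7 265.3
turn units [-0. -0. -0.]
shift units [ 0.335 -0.011  3.065] per mm up [-0.0028  0.     -0.0248]
```

View pics/over.png

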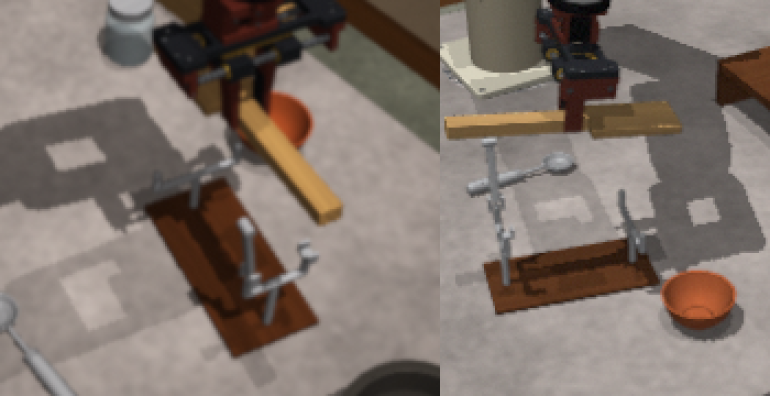

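```bash
python3 -m jog '[[0.04,0,0.3,0,0,0,0],[0.07,-0.003,0.65,0,0,0,0],[0.07,-0.003,0.65,0,0,0,0],[0.07,-0.003,0.65,0,0,0,0],[0.055,-0.002,0.5,0,0,0,0],[0.03,0,0.3,0,0,0,0],[0,0,0,0,0,0,0],[0,0,0,0,0,0,0],[0,0,0,0,0,0,0]]'; python3 goal.py 0 10.5 102 -0.111
python3 - <<'E'
from goal import *
o=ctrl.get_obs(); M=R.from_rotvec(o["orientation"])
ims=[]
for n,(r0,r1,c0,c1),sz in (("side",(190,330,290,430),(400,400)),("scene",(180,290,180,330),(400,293))):
    c=cam(n); im=rgb(n); a=cv2.resize(im[r0:r1,c0:c1],sz,interpolation=3); k=sz[0]/(c1-c0)
    def mk(P,col):
        uv=(proj(c,P)-[c0,r0]+.5)*k; cv2.circle(a,tuple(uv.astype(int)),2,col,-1)
    for p in ((-13,-150,20),(13,-150,20),(13,-150,0),(-13,-150,0),(-33,150,14),(33,150,14),(33,30,14)):
        q=np.array([p[1]-8,p[0],23-p[2]]); mk(o["ee_pos"]+M.apply(q),(0,0,255))
    xr=np.array([np.cos(Yaw),np.sin(Yaw),0]); yr=np.array([-xr[1],xr[0],0])
    for p in ((-35,-90,130),(35,-90,130),(0,-90,90),(0,90,70),(-52,90,95),(52,90,95),(-55,-115,8),(55,115,8),(55,-115,8)): mk(np.array([X,Y,0])+p[0]*xr+p[1]*yr+[0,0,p[2]],(0,255,0))
    ims.append(cv2.copyMakeBorder(a,0,400-sz[1],0,0,0))
cv2.imwrite("pics/chk.png",cv2.cvtColor(np.hstack(ims),cv2.COLOR_RGB2BGR))
E
```

```text
t: 16.95
ee_pos: [624.2, -188.6, 143.8]
orientation: [2.43, 1.874, -0.133]
ft_force: [-0.2, -0.5, -1.6]
width: 25.5
grasp_force: 30.0
t 16.95 TCP in rest 1.0 10.5 143.8
turn units [ 0.02  0.   -0.01]
shift units [ 0.115 -0.027  1.038] per mm up [-0.0028  0.0001 -0.0248]
```

View pics/chk.png

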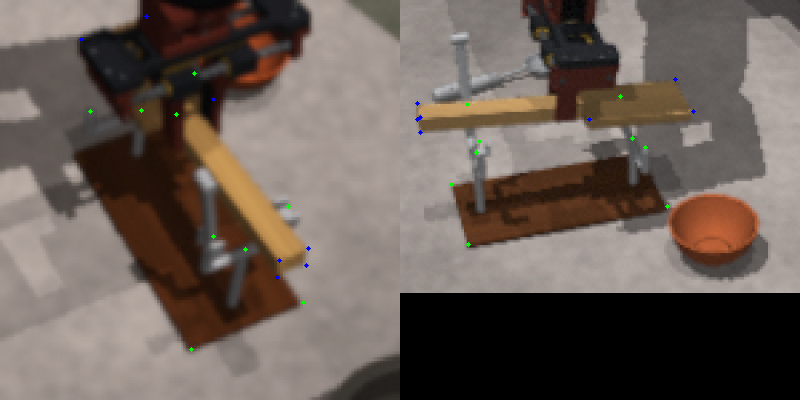

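```bash
python3 -m jog '[[0.03,-0.01,0.25,0,0,0,0],[0.03,-0.01,0.25,0,0,0,0],[0.025,-0.007,0.2,0,0,0,0],[0.015,0,0.15,0,0,0,0],[0.01,0,0.1,0,0,0,0],[0,0,0.05,0,0,0,0],[0,0,0,0,0,0,0],[0,0,0,0,0,0,0]]'; python3 goal.py 0 10.5 102 -0.111
```

```text
t: 17.85
ee_pos: [622.5, -188.2, 102.4]
orientation: [2.431, 1.875, -0.135]
ft_force: [-0.1, 0.4, -2.5]
width: 25.7
grasp_force: 30.0
t 17.85 TCP in rest -0.7 10.5 102.4
turn units [ 0.    0.   -0.01]
shift units [0.002 0.018 0.01 ] per mm up [-0.0028  0.     -0.0248]
```

```bash
python3 -m jog '[[0.003,0.01,0.025,0,0,0,0],[0,0,0,0,0,0,0],[0,0,0,0,0,0,0]]';python3 -m jog '[[0.003,0,0.025,0,0,0,0],[0,0,0,0,0,0,0],[0,0,0,0,0,0,0]]';python3 -m jog '[[0.003,0,0.025,0,0,0,0],[0,0,0,0,0,0,0],[0,0,0,0,0,0,0]]'; python3 -c "from goal import *;o=report(0,10.5,102,-.111);print(o['moment'])"
```

```text
t: 18.15
ee_pos: [622.7, -188.3, 102.1]
orientation: [2.431, 1.875, -0.135]
ft_force: [-2.7, 2.0, 4.7]
width: 25.7
grasp_force: 30.0
t: 18.45
ee_pos: [622.8, -188.3, 102.0]
orientation: [2.431, 1.875, -0.135]
ft_force: [-5.7, 1.5, 14.0]
width: 25.8
grasp_force: 30.0
t: 18.75
ee_pos: [622.8, -188.3, 102.0]
orientation: [2.431, 1.875, -0.135]
ft_force: [-8.1, 2.9, 20.5]
width: 26.0
grasp_force: 30.0
t 18.75 TCP in rest -0.5 10.4 102.0
turn units [ 0.    0.01 -0.01]
shift units [ 0.001  0.011 -0.001] per mm up [-0.0028  0.     -0.0248]
[ 0.32496513  1.65323242 -0.18478814]
```

```bash
python3 -m jog '[[-0.005,0,-0.05,0,0,0,0],[0,0,0,0,0,0,0],[0,0,0,0,0,0,0]]'; python3 -m jog '[[0,0,0,0,0,0,0.4],[0,0,0,0,0,0,0.6],[0,0,0,0,0,0,1],[0,0,0,0,0,0,1],[0,0,0,0,0,0,1],[0,0,0,0,0,0,1],[0,0,0,0,0,0,1],[0,0,-0.3,0,0,0,1],[0,0,-0.6,0,0,0,1],[0,0,-0.8,0,0,0,1],[0,0,-0.8,0,0,0,1],[0,0,-0.8,0,0,0,1],[0,0,-0.8,0,0,0,1],[0,0,0,0,0,0,1],[0,0,0,0,0,0,1]]'
python3 - <<'E'
from goal import *
report(0,10.5,102,0)
for n in ("side","scene"):
    rgb(n,n+"_p.png"); c=cam(n); xr=np.array([np.cos(Yaw),np.sin(Yaw),0]); yr=np.array([-xr[1],xr[0],0])
    W=lambda p:np.array([X,Y,0])+p[0]*xr+p[1]*yr+[0,0,p[2]]
    def P(p):
        ct,st=np.cos(.111),np.sin(.111); return W((p[0],p[1]*ct+p[2]*st,80-p[1]*st+p[2]*ct))
    print(n,[proj(c,P(p)).round(1).tolist() for p in ((-13,-150,20),(13,-150,20),(-33,150,14),(33,150,14))])
    for t in ("keeper","paddle"):
        r=optics.masks_of(t,n); print(t,[(x["conf"],x["extent"]) for x in r])
a=cv2.imread("pics/side_p.png")[190:330,290:430]; b=cv2.imread("pics/scene_p.png")[170:290,180:330]
cv2.imwrite("pics/p.png",np.hstack([cv2.resize(a,(400,400),interpolation=3),cv2.copyMakeBorder(cv2.resize(b,(400,320),interpolation=3),0,80,0,0,0)]))
E
```

```text
t: 19.05
ee_pos: [623.3, -188.3, 102.0]
orientation: [2.431, 1.875, -0.134]
ft_force: [-1.9, 2.0, 7.6]
width: 25.7
grasp_force: 30.0
t: 20.55
ee_pos: [627.6, -170.5, 265.8]
orientation: [2.43, 1.875, -0.133]
ft_force: [-0.6, 1.0, -0.1]
width: 88.2
grasp_force: 0.0
t 20.55 TCP in rest -0.3 28.9 265.8
turn units [ 0.02  1.06 -0.01]
shift units [-3.00e-03 -2.00e-03  4.12e+00] per mm up [-0.0028  0.0001 -0.0248]
side [[384.4, 291.4], [394.3, 287.2], [317.0, 214.1], [339.5, 206.2]]
keeper [(0.66, [363.9, 261.9, 4.4, 22.1]), (0.31, [356.5, 253.4, 79.2, 87.2])]
paddle [(0.93, [354.2, 251.3, 76.9, 91.0]), (0.29, [309.1, 161.6, 23.1, 33.9])]
scene [[187.3, 230.0], [188.7, 235.2], [282.6, 220.3], [289.2, 232.5]]
keeper [(0.62, [204.4, 205.6, 8.8, 24.3]), (0.54, [236.2, 231.8, 97.5, 21.0])]
paddle [(0.65, [237.4, 233.2, 102.6, 21.1]), (0.44, [240.3, 230.1, 77.7, 77.3])]
```

View pics/p.png

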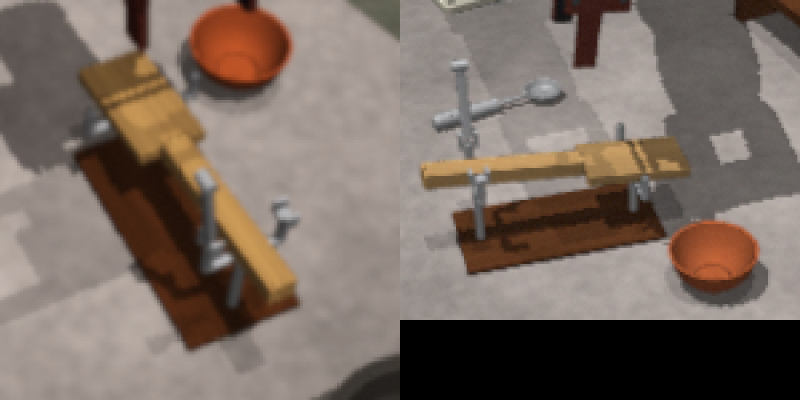

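```bash
python3 -m jog '[[0,0,0,0,0.5,0,0],[0,0,0,0,0.56,0,0],[-0.4,-0.3,-0.1,0,0,0,0],[-0.6,-0.45,0,0,0,0,0],[-0.6,-0.45,0,0,0,0,0],[-0.6,-0.45,0,0,0,0,0],[-0.5,-0.35,0,0,0,0,0],[-0.27,-0.19,0,0,0,0,0],[0,0,0,0,0,0,0],[0,0,0,0,0,0,0],[0,0,0,0,0,0,0]]'
python3 goal.py -88 -90 196 0
python3 - <<'E'
from goal import *
xr=np.array([np.cos(Yaw),np.sin(Yaw),0]); yr=np.array([-xr[1],xr[0],0])
W=lambda p:np.array([X,Y,0])+p[0]*xr+p[1]*yr+[0,0,p[2]]
for n in ("scene","side"):
    for th in (1.4,1.5,1.6,1.7,1.8,1.9): print(n,th,proj(cam(n),W((-35+92*np.cos(th),-90,122+92*np.sin(th)))).round(1))
E
```

```text
t: 21.95
ee_pos: [513.1, -262.8, 268.3]
orientation: [2.487, 1.92, 0.0]
ft_force: [-0.2, 0.1, 0.3]
width: 3.3
grasp_force: 0.0
t 21.95 TCP in rest -87.7 -89.4 268.3
turn units [0. 0. 0.]
shift units [-0.014 -0.007  1.807] per mm up [-0.     0.    -0.025]
scene 1.4 [203.6 198.1]
scene 1.5 [203.  196.1]
scene 1.6 [202.5 194.4]
scene 1.7 [201.9 193. ]
scene 1.8 [201.4 191.9]
scene 1.9 [201.  191.1]
side 1.4 [374.3 247.9]
side 1.5 [370.7 249. ]
side 1.6 [367.  250.4]
side 1.7 [363.2 252.1]
side 1.8 [359.4 254. ]
side 1.9 [355.7 256.1]
```

```bash
python3 -m jog '[[-0.015,0,0.4,0,0,0,0],[0,0,0.6,0,0,0,0],[0,0,0.5,0,0,0,0],[0,0,0.3,0,0,0,0],[0,0,0,0,0,0,0],[0,0.356,0,0,0,0,0],[0,0.356,0,0,0,0,0],[0,0.175,0,0,0,0,0],[0,0.18,0.011,0,0,0,0],[0,0.18,0.011,0,0,0,0],[0,0.171,0.056,0,0,0,0],[0,0.171,0.056,0,0,0,0],[0,0,0,0,0,0,0],[0,0,0,0,0,0,0]]'
python3 goal.py -24.5 -90 190.6 0
python3 - <<'E'
from goal import *
a=rgb("side")[190:330,290:430];b=rgb("scene")[160:280,160:310]
cv2.imwrite("pics/k.png",cv2.cvtColor(np.hstack([cv2.resize(a,(400,400),interpolation=3),cv2.copyMakeBorder(cv2.resize(b,(400,320),interpolation=3),0,80,0,0,0)]),cv2.COLOR_RGB2BGR))
E
```

```text
t: 23.35
ee_pos: [573.7, -279.9, 190.6]
orientation: [-2.487, -1.919, 0.0]
ft_force: [0.5, -0.4, -0.6]
width: 0.5
grasp_force: 0.0
t 23.35 TCP in rest -24.7 -90.6 190.6
turn units [-0.   -0.   -0.01]
shift units [ 0.016  0.006 -0.001] per mm up [ 0.    -0.    -0.025]
```

View pics/k.png

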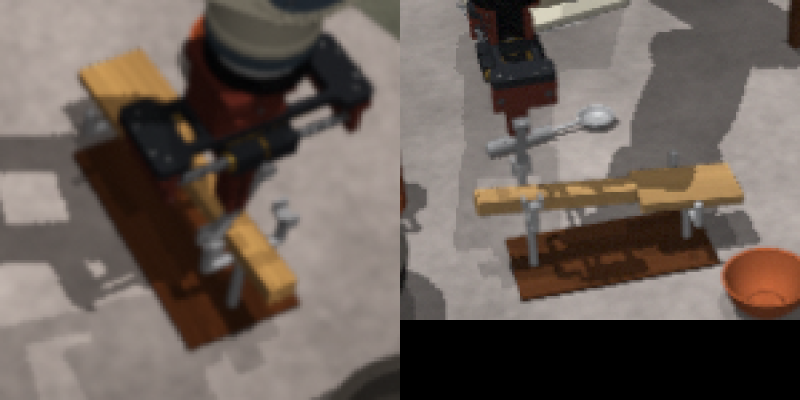

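```bash
python3 -m jog '[[0,0.151,0.099,0,0,0,0],[0,0.151,0.099,0,0,0,0],[0,0.119,0.134,0,0,0,0],[0,0.119,0.134,0,0,0,0],[0,0.081,0.161,0,0,0,0],[0,0.081,0.161,0,0,0,0],[0,0.036,0.176,0,0,0,0],[0,0.036,0.1,0,0,0,0],[0,0,0,0,0,0,0],[0,0,0,0,0,0,0]]';python3 -m jog '[[0,0,0.05,0,0,0,0],[0,0,0,0,0,0,0],[0,0,0,0,0,0,0]]';python3 -m jog '[[0,0,0.03,0,0,0,0],[0,0,0,0,0,0,0],[0,0,0,0,0,0,0]]'
python3 goal.py 6.5 -90 145 0
```

```text
t: 24.45
ee_pos: [603.5, -287.7, 148.1]
orientation: [-2.487, -1.918, 0.0]
ft_force: [0.2, 0.3, -0.3]
width: 0.7
grasp_force: 0.0
t: 24.75
ee_pos: [603.7, -287.9, 146.5]
orientation: [2.487, 1.919, 0.0]
ft_force: [-0.3, 0.5, -0.8]
width: 0.1
grasp_force: 0.0
t: 25.05
ee_pos: [603.7, -287.9, 145.2]
orientation: [2.487, 1.919, 0.0]
ft_force: [-0.1, 0.6, -0.2]
width: 0.5
grasp_force: 0.1
t 25.05 TCP in rest 6.3 -90.7 145.2
turn units [ 0.    0.   -0.01]
shift units [0.018 0.005 0.005] per mm up [-0.     0.    -0.025]
```

```bash
for i in 1 2 3; do python3 -m jog '[[0,0,0.03,0,0,0,0],[0,0,0,0,0,0,0],[0,0,0,0,0,0,0]]' | egrep 'pos|force'; done
```

```text
ee_pos: [603.8, -287.9, 145.0]
ft_force: [-2.1, 0.8, 7.0]
grasp_force: 3.6
ee_pos: [603.9, -287.9, 144.8]
ft_force: [-4.6, 2.0, 13.3]
grasp_force: 7.1
ee_pos: [603.9, -287.9, 144.6]
ft_force: [-7.4, 3.3, 20.8]
grasp_force: 10.6
```

```bash
python3 -m jog '[[0,0,-0.12,0,0,0,0],[0,0,-0.3,0,0,0,0],[0,0,-0.8,0,0,0,0],[0,0,-0.8,0,0,0,0],[0,0,-0.8,0,0,0,0],[0.5,0,-0.8,0,0,0,0],[0.7,-0.5,-0.5,0,0,0,0],[0.7,-0.5,0,0,0,0,0],[0.7,-0.7,0,0,0,0,0],[0.7,-0.7,0,0,0,0,0],[0.5,-0.7,0,0,0,0,0],[0,0,0,0,0,0,0],[0,0,0,0,0,0,0],[0,0,0,0,0,0,0]]'
python3 - <<'E'
from goal import *
xr=np.array([np.cos(Yaw),np.sin(Yaw),0]); yr=np.array([-xr[1],xr[0],0]); W=lambda p:np.array([X,Y,0])+p[0]*xr+p[1]*yr+[0,0,p[2]]
ims=[]
for n,(r0,r1,c0,c1),sz in (("side",(190,330,290,430),(400,400)),("scene",(170,290,180,330),(400,320))):
    im=rgb(n); a=cv2.resize(im[r0:r1,c0:c1],sz,interpolation=3); k=sz[0]/(c1-c0)
    print(n,[((proj(cam(n),W((-35+r*np.cos(th),-90,122+r*np.sin(th))))-[c0,r0]+.5)*k).round().tolist() for th in (0,.1) for r in (0,94)])
    ims.append(cv2.copyMakeBorder(a,0,400-sz[1],0,0,0))
cv2.imwrite("pics/k2.png",cv2.cvtColor(np.hstack(ims),cv2.COLOR_RGB2BGR))
E
```

```text
t: 27.35
ee_pos: [523.2, -110.0, 306.8]
orientation: [2.487, 1.918, 0.001]
ft_force: [-0.1, 0.3, 0.2]
width: 0.5
grasp_force: 0.0
side [[212.0, 243.0], [312.0, 202.0], [212.0, 243.0], [313.0, 195.0]]
scene [[68.0, 138.0], [84.0, 187.0], [68.0, 138.0], [83.0, 180.0]]
```

View pics/k2.png

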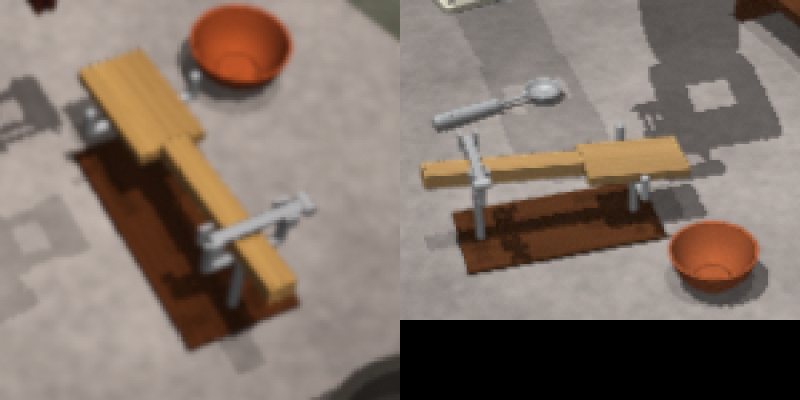

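The keeper lies level across the fork, from about (212,240) to (312,203) in the side crop, which is where a fully closed bar should appear. The paddle rests on both rails with the overhang even, and the robot is clear of everything.

```bash
python3 -c "
from workcell import ctrl
print(ctrl.close_job())"
```

```text
the job is handed in; nothing more can be done
None
```

The paddle was drawn out, set down, retaken by its middle and laid across both rails with about equal overhang, and the keeper is home over the handle; I handed the job in at about 27 s of the 72 s, and the result has not come back.

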